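# Sweep the bottle caps into the collecting tray

## Robot

A 7-joint arm with a two-finger parallel gripper is mounted at the origin on the work surface. World frame = base frame: x ahead of the robot, y to its left, z up, the work surface at z = 0. Lengths are in m, angles in degrees, forces in N, time in s.
With the tool pointing down it reaches from about 0.4 to 0.85 m from the base axis. Payload 4.5 kg.
Tool frame: the origin (TCP) lies on the centre line of the jaws, within the pads' length; the fingertips stand 19 mm ahead of it and the grasp point (between the pads) is the TCP (bot.tcp_to_tips is the distance from the TCP to the fingertips, in m); z points along the fingers, y is the line along which they close (so a half turn about z gives the same grasp; the last joint's range is limited). The gripper opens to 85 mm and grips with 20 to 120 N. Pads are 22 mm wide; open, the fingers measure 114 mm over their backs; the gripper's body (76 mm by 85 mm) begins 54 mm behind the grasp point. The pads swing forward as they close: fully open they stand 13 mm farther back than shut.
Start: joints at [-70.371, 39.483, -11.15, 89.685, 9.013, 51.709, -12.324], TCP at [0.19, 0.595, 0.25] pointing down, gripper open.
Joint ranges: [-172.22, 172.22], [-26.19, 119.32], [-84.43, 86.54], [7.71, 146.69], [-57.33, 237.33], [2.42, 119.75], [-152.13, 152.13]. Speed limits (degrees/s): [147.25, 147.25, 180, 180, 180, 180, 180].

## Interface

Orientations are given as a 3x3 rotation matrix whose columns are the frame's x, y, z axes.
In Python, from station import bot gives the robot as it stands.
- The arm moves only by the tool apply_moves, never from a script. Its argument "plan" is a list of rows, each a list of 2 entries, a list of its own where there are three numbers: the shift along the tool's x, y, z in mm, then the turn about the tool's z in degrees. A call has 1 to 12 rows; each row is the pose to reach, as a shift and turn from the pose commanded when the call began, along the tool's axes at that moment; what a row does not reach only later rows make up. A row lasts 1/8 s, in which the tool goes at most 62.5 mm and 10.7 degrees, less where a joint would pass 70% of its speed; a pose out of reach is approached as far as the arm can. A call with a gripper value outside its range is refused whole. "hand" is the closure, from 0 (fully open) to 1 (shut), set as the call begins (left out, the last holds). The fingers move at their own pace and stop on an object; "force" is the grip in N (left out, the last holds). Time passes only in rows, so rows that repeat a pose let the fingers close. It gives the time, the measured TCP pose, the force, the opening and the grip force at its end, in the units of the state.
- bot.read_state(): the state, without advancing time (a new reading comes with each control period).
- bot.grab_frame(name): name is "scene" or "top" or "wrist"; returns the picture (400x640x3 uint8, blue, green, red); there is no depth.
- bot.camera_params(name): a dict with "fx", "fy", "cx", "cy" (pixels), "R" (3x3) and "t" (3): a world point X has camera coordinates R X + t; the wrist camera has in their place "mount" (4x4, takes a point from camera to tool coordinates, whose origin is the TCP and whose axes are the flange's). Camera axes: x right, y down, z forward; pixel columns grow to the right and rows downward; lengths in m; the calibration is good to about 2 mm. The wrist camera is an equidistant fisheye: a pixel r from the principal point sees the ray r / f radians off the axis. A picture is of the moment at which its call begins: read the wrist's pose just before it. camera_params takes no time and is no camera call.
- bot.job_done(): hands the job in; it is judged then, once.
The state is a dict: "time_s": time; "joint_pos": joint angles; "joint_velocities": joint speeds; "effort": joint torques, N m; "position": TCP position; "orientation": TCP orientation; "contact_force": force on the tool from outside, world axes, zero at the start; "wrist_torque": the same for the moment, N m; "width": finger opening in m; "finger_force": force on a finger pad.
Only numpy, scipy, OpenCV 4.12 (cv2) and the standard library are available. Lean on these libraries where they do the work, as an engineer would, in place of code of your own. Each camera call takes 0.05 s, during which the arm holds its last target. There are 200 camera calls.

## Task

The meal is over: gently sweep the two loose blue screw caps along the dining table with your fingertips, through the open side of the red collecting tray, until each lies wholly inside on its floor. Do not pinch, press hard on or lift the caps, and leave the salt and pepper shakers, the dishes and everything else standing where they are.

Things in the scene. Friction and masses are not known exactly. Their poses are not given: they have to be found in the camera images.
- cap1: blue plastic screw cap lying flat, a disc 44 mm across and 16 mm high, about 15 g (12 to 23 g); origin at the centre of its underside, z up; the two caps are alike and may be done in any order
- cap2: blue plastic screw cap lying flat, a disc 44 mm across and 16 mm high, about 15 g (12 to 23 g); origin at the centre of its underside, z up; the two caps are alike and may be done in any order
- tray: red collecting tray fixed to the table, origin at the centre of its underside. Its -y side is open: caps enter along its +y. Inside 210 mm wide (x -105 to 105 mm); open edge at y = -75 mm, inner back face at y = 75 mm. Red walls 6 mm thick, 35 mm high on both x sides and the back. Aluminium floor 3 mm above the table; a ramp rises to it from y = -75 to -45 mm. Yaw within 0.3 rad of the world axes
- salt: white salt shaker with a steel top, 37 mm across, 58 mm high, standing somewhere among the caps; origin at the centre of its underside; to be left standing
- pepper: pepper shaker, dark brown wood with a steel top, 37 mm across, 58 mm high, standing somewhere among the caps; origin at the centre of its underside; to be left standing
- plate: white side plate, 150 mm across, 18 mm high, beyond the caps; origin at the centre of its underside; leave alone
- spoon: steel spoon, 150 mm long, lying along its x axis on the table beyond the caps; leave alone
- mug: blue mug, 80 mm across, 75 mm high, handle on its +y side; origin at the centre of its underside; leave alone
- bottle: clear water bottle with a blue cap, 66 mm across, 210 mm high, standing; origin at the centre of its underside; leave alone, its cap is not one of the two
- jar: amber jar with a yellow lid, 68 mm across, 85 mm high, standing; origin at the centre of its underside; leave alone
- bowl: terracotta-coloured bowl, 120 mm across, 50 mm high; origin at the centre of its underside; leave alone
Things that resemble listed ones, but are neither listed nor needed, are in the scene too. What is shaped like the cap1 but white is not meant. What is shaped like the cap2 but pink is not meant.

How it is judged:
By the outcome, as a careful person would: the job done as asked, in the order asked, and still so for the second after the job is handed in, with the robot touching nothing.
It also fails if it takes over 72 s, if anything falls off the work surface, if the arm or the gripper's body presses on something with over 40 N, if the wrist force passes 120 N, or if a joint passes its speed limit or range.

## Working session

There is one attempt and no reset: what is moved stays moved. The work goes in short steps, Python scripts to look and compute and a tool call to move; the robot and the scene stay as the last step left them, time stands still between calls to the robot, and variables do not carry over. Pictures are saved under pics/ and viewed, at most 10 in all, crops included, and the job is handed in when it is done.

Besides the shell and the picture viewer there is one more tool, called after "Request:" in YAML: its name, and indented under it one key for each argument. apply_moves: Moves the arm, as the interface text tells. Its arguments: {"type":"object","properties":{"plan":{"type":"array","items":{"type":"array"}},"hand":{"type":"number"},"force":{"type":"number"}},"required":["plan"]}

```bash
mkdir -p pics; ls; python3 - <<'E'
from station import bot
import cv2,numpy as np
s=bot.read_state();print(s['time_s'],s['position'],np.round(s['orientation'],3).tolist(),s['width'],bot.tcp_to_tips)
for n in ['top','scene']:
    cv2.imwrite(f'pics/{n}0.png',bot.grab_frame(n));p=bot.camera_params(n);print(n,{k:np.round(v,4).tolist() for k,v in p.items()})
E
```

```text
pics
0.0 [0.18983532 0.59480598 0.24945574] [[-0.953, 0.304, -0.0], [0.304, 0.953, -0.002], [-0.0, -0.002, -1.0]] 0.08509415079679189 0.019
top {'fx': 380.8267, 'fy': 380.8267, 'cx': 318.4779, 'cy': 203.0963, 'R': [[0.1575, -0.9875, -0.0003], [-0.9611, -0.1532, -0.23], [0.2271, 0.0365, -0.9732]], 't': [-0.13, 0.5816, 0.8675]}
scene {'fx': 387.5585, 'fy': 387.5585, 'cx': 317.872, 'cy': 198.9913, 'R': [[0.0992, 0.9949, -0.0186], [0.7657, -0.0882, -0.6371], [-0.6355, 0.0489, -0.7705]], 't': [-0.0116, -0.4285, 1.2767]}
```

View pics/top0.png

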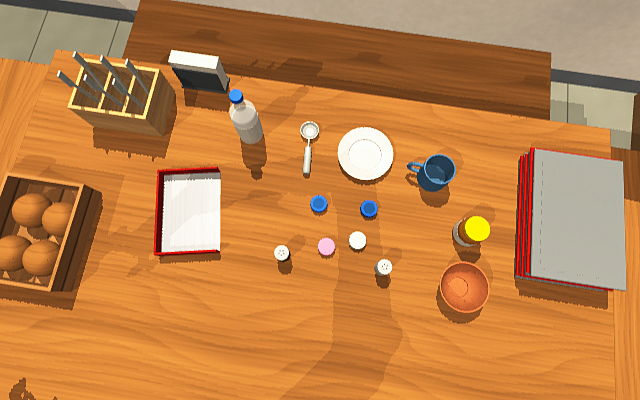

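View pics/scene0.png

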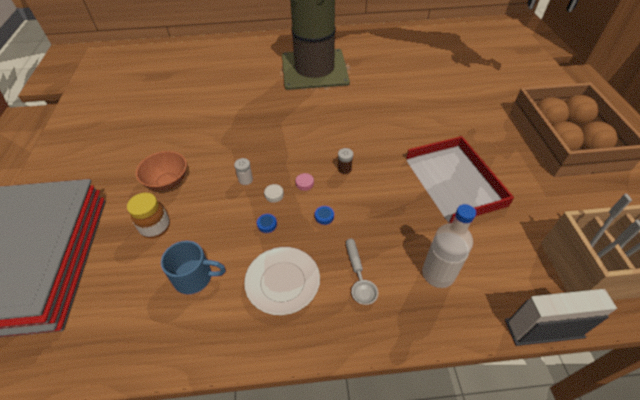

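Top view: the blue caps are at (319,204) and (369,209). Things that could be mistaken for them are the pink cap (326,246), the white cap (358,240), the bottle's blue cap (236,96) and the blue mug (436,172). The red tray is at (190,210), with its open side facing right (-y). Salt and pepper are at about (384,268) and (282,253).

```bash
cat > h.py <<'E'
from station import bot
import cv2,numpy as np
def ray(n,u,v,z):
    p=bot.camera_params(n);R=np.array(p['R']);t=np.array(p['t'])
    d=R.T@np.array([(u-p['cx'])/p['fx'],(v-p['cy'])/p['fy'],1]);o=-R.T@t
    return (o+d*(z-o[2])/d[2])[:2]
def blobs(img,lo,hi,amin=40,box=None):
    m=cv2.inRange(cv2.cvtColor(img,cv2.COLOR_BGR2HSV),np.array(lo),np.array(hi))
    n,l,s,c=cv2.connectedComponentsWithStats(m)
    return [(c[i],s[i]) for i in range(1,n) if s[i,4]>=amin],l
def caps(img,n):
    b,_=blobs(img,(105,150,60),(125,255,255),60)
    return [(np.round(c).tolist(),int(s[4]),np.round(ray(n,*c,.013),3).tolist()) for c,s in b]
E
python3 - <<'E'
from h import *
t=cv2.imread('pics/top0.png');s=cv2.imread('pics/scene0.png')
print(caps(t,'top'));print(caps(s,'scene'))
for n,pts in {'top':dict(salt=(384,274,0),saltT=(384,267,.058),pepT=(282,252,.058),pink=(326,246,.013),white=(358,240,.013),plate=(366,155,.01),spoonend=(306,173,.003),spoonbowl=(310,130,.003)),'scene':dict(saltT=(243,165,.058),pepT=(346,156,.058),pink=(305,182,.013),white=(274,194,.013),spoonend=(351,242,.003))}.items():
    for k,(u,v,z) in pts.items(): print(n,k,np.round(ray(n,u,v,z),3))
m=cv2.inRange(t[150:270,140:230],(0,0,90),(60,60,255));pt=np.argwhere(m)[:,::-1]+[140,150]
q=np.array([ray('top',*p,.035) for p in pt],np.float32);r=cv2.minAreaRect(q);print(r,cv2.boxPoints(r))
c=t[150:290,140:440];cv2.imwrite('pics/c1.png',cv2.resize(c,None,fx=2.6,fy=2.6,interpolation=cv2.INTER_CUBIC))
E
```

```text
[([236.0, 97.0], 122, [0.872, 0.242]), ([319.0, 204.0], 198, [0.605, -0.035]), ([368.0, 208.0], 222, [0.614, -0.165])]
[([465.0, 213.0], 252, [0.644, 0.28]), ([324.0, 215.0], 234, [0.613, -0.036]), ([266.0, 223.0], 242, [0.621, -0.165])]
top salt [ 0.455 -0.227]
top saltT [ 0.467 -0.216]
top pepT [0.464 0.031]
top pink [ 0.5   -0.071]
top white [ 0.528 -0.149]
top plate [ 0.76 -0.14]
top spoonend [0.686 0.012]
top spoonbowl [0.811 0.021]
scene saltT [ 0.478 -0.213]
scene pepT [0.477 0.033]
scene pink [ 0.508 -0.07 ]
scene white [ 0.538 -0.146]
scene spoonend [0.686 0.015]
((0.5264134407043457, 0.2875470519065857), (0.23853792250156403, 0.1647539585828781), 12.164340019226074) [[0.39246422 0.3429425 ]
 [0.4271806  0.18188773]
 [0.66036266 0.2321516 ]
 [0.6256463  0.39320636]]
```

View pics/c1.png

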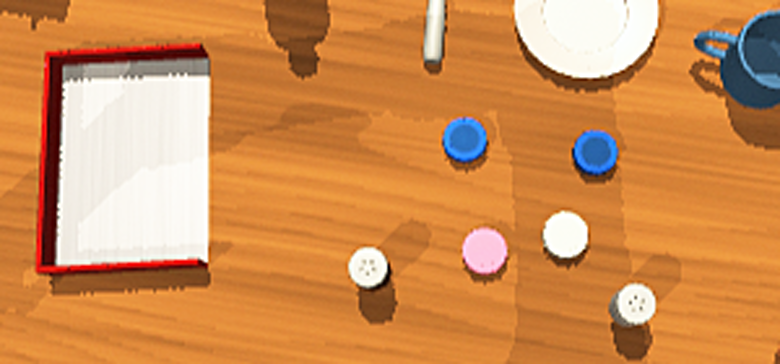

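The crop confirms it: the two plain blue discs at (319,204) and (369,209) are the caps. The tray is yawed about 12°, and both caps lie nearly on its centre line. I'll sweep with two fingertips partly open as a cradle, starting with the nearer cap.

Request:
apply_moves:
  plan:
    - [[-50,-42,0],5]
    - [[-100,-84,0],10]
    - [[-150,-126,0],15]
    - [[-200,-168,0],20]
    - [[-250,-210,0],25]
    - [[-300,-252,0],30]
    - [[-350,-294,0],35]
    - [[-400,-336,0],40]
    - [[-450,-378,0],45]
    - [[-500,-420,0],50]
    - [[-550,-462,0],55]
    - [[-600,-504,0],60]
  hand: 0.72
  force: 20

```text
time_s: 1.6
position: [0.5911, -0.0403, 0.25]
orientation: [[-0.211, 0.978, -0.0], [0.978, 0.211, 0.001], [0.001, -0.0, -1.0]]
contact_force: [2.2, 0.5, -0.3]
width: 0.0234
finger_force: 0.0
```

```bash
cat >> h.py <<'E'
C=np.array([.5264,.2875]);X=np.array([.9775,.2107]);Y=np.array([-.2107,.9775])
def tr(p): return np.round(np.array([(np.array(p)-C)@X,(np.array(p)-C)@Y]),3)
def goal(x,y,z):
    s=bot.read_state();R=np.array(s['orientation']);d=np.array([x,y,z])-s['position']
    yaw=np.degrees(np.arctan2(R[1,0],R[0,0]))
    print('t',s['time_s'],'pos',np.round(s['position'],3),'tray',tr(s['position'][:2]),'yaw',round(yaw,1),'w',round(s['width'],4),'F',np.round(s['contact_force'],1));print('shift mm',np.round(R.T@d*1000))
E
python3 - <<'E'
from h import *
goal(.621,-.092,.1)
f=bot.grab_frame('wrist');cv2.imwrite('pics/w1.png',f)
for n in ('top','scene'):
    print(n,[(c[0],c[2],tr(c[2])) for c in caps(bot.grab_frame(n),n)])
E
```

```text
t 1.6 pos [ 0.591 -0.04   0.25 ] tray [-0.006 -0.334] yaw 102.2 w 0.0234 F [ 2.2  0.5 -0.3]
shift mm [-57.  18. 150.]
top [([368.0, 209.0], [0.612, -0.165], array([-0.012, -0.46 ]))]
scene [([465.0, 213.0], [0.644, 0.28], array([ 0.113, -0.032])), ([324.0, 215.0], [0.613, -0.036], array([ 0.016, -0.334])), ([267.0, 223.0], [0.621, -0.165], array([-0.003, -0.462]))]
```

View pics/w1.png

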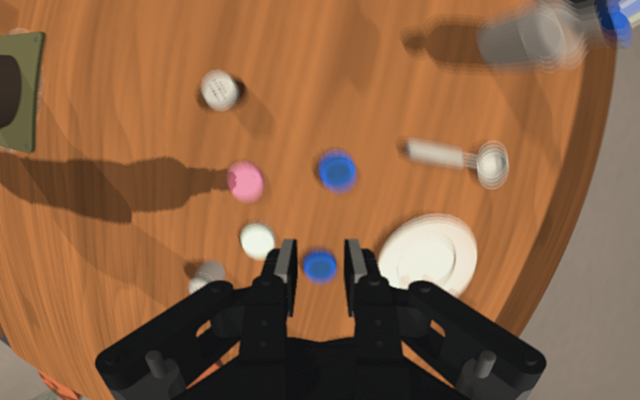

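The wrist view shows cap1 at about (338,171), cap2 at (320,266) between the fingers' lines, white cap (257,240), pink (245,182). I'll take each cap's position from this view as its second measurement.

```bash
cat >> h.py <<'E'
def wray(u,v,z,s):
    p=bot.camera_params('wrist');M=np.array(p['mount']);x,y=u-p['cx'],v-p['cy'];r=np.hypot(x,y);a=r/p['fx']
    d=np.array([np.sin(a)*x/r,np.sin(a)*y/r,np.cos(a)]);R=np.array(s['orientation'])
    o=R@M[:3,3]+s['position'];d=R@M[:3,:3]@d
    return (o+d*(z-o[2])/d[2])[:2]
E
python3 - <<'E'
from h import *
s=bot.read_state();f=cv2.imread('pics/w1.png')
for c,a in blobs(f,(105,150,60),(125,255,255),200)[0]:
    p=wray(*c,.013,s);print(c.round(),a[4],p.round(3),tr(p))
for u,v in ((245,182),(257,240)): print(wray(u,v,.013,s).round(3))
E
```

```text
[613.  19.] 449 [1.011 0.324] [ 0.481 -0.066]
[337. 170.] 746 [ 0.611 -0.043] [ 0.013 -0.341]
[319. 265.] 630 [ 0.618 -0.173] [-0.008 -0.469]
[ 0.505 -0.08 ]
[ 0.531 -0.154]
```

Request:
apply_moves:
  plan:
    - [[-20,7,0],0]
    - [[-45,15,0],0]
    - [[-59,20,30],0]
    - [[-59,20,80],0]
    - [[-59,20,130],0]
    - [[-59,20,170],0]
    - [[-59,20,195],0]
    - [[-59,20,210],0]
    - [[-59,20,218],0]
    - [[-59,20,222],0]
    - [[-59,20,223],0]

```text
time_s: 3.12
position: [0.623, -0.092, 0.0279]
orientation: [[-0.213, 0.977, 0.001], [0.977, 0.213, -0.0], [-0.0, 0.001, -1.0]]
contact_force: [-0.3, 0.3, 0.5]
width: 0.0237
finger_force: 0.0
```

```bash
python3 - <<'E'
from h import *
goal(.621,-.092,.027)
s=bot.read_state();f=bot.grab_frame('wrist');cv2.imwrite('pics/w2.png',f)
for c,a in blobs(f,(105,150,60),(125,255,255),200)[0]:
    p=wray(*c,.013,s);print(c.round(),a[4],p.round(3),tr(p))
E
```

```text
t 3.125 pos [ 0.623 -0.092  0.028] tray [ 0.014 -0.391] yaw 102.3 w 0.0237 F [-0.3  0.3  0.5]
shift mm [ 0. -2.  1.]
[316. 139.] 7219 [ 0.609 -0.035] [ 0.013 -0.332]
[300. 331.] 486 [ 0.623 -0.143] [ 0.003 -0.441]
```

View pics/w2.png

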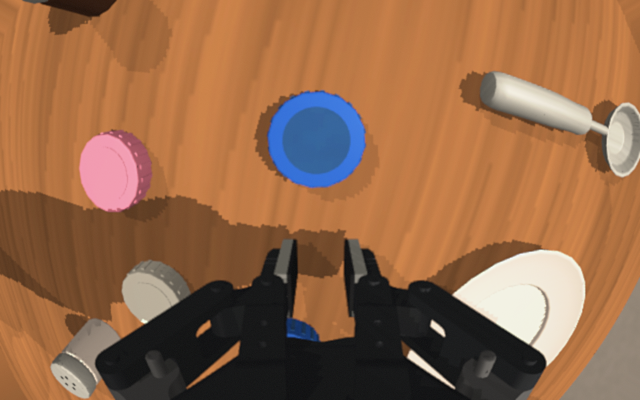

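The cap is centred ahead of the two fingertips, at (316,139). Starting a gentle sweep that drifts slightly towards tray +x.

Request:
apply_moves:
  plan:
    - [[10,0,1],0]
    - [[18,0,1],0]
    - [[24,0,1],0]
    - [[30,0,1],0]
    - [[38,0,1],0]
    - [[48,1,1],0]
    - [[60,2,1],0]
    - [[74,3,1],0]
    - [[88,4,1],0]
    - [[102,5,1],0]
    - [[116,6,1],0]
    - [[130,7,1],0]

```text
time_s: 4.68
position: [0.6015, 0.0375, 0.0263]
orientation: [[-0.213, 0.977, -0.0], [0.977, 0.213, 0.0], [0.0, -0.0, -1.0]]
contact_force: [-0.6, 0.2, -0.3]
width: 0.0241
finger_force: 0.1
```

Request:
apply_moves:
  plan:
    - [[14,1,0],0]
    - [[28,2,0],0]
    - [[42,3,0],0]
    - [[56,4,0],0]
    - [[70,5,0],0]
    - [[84,6,0],0]
    - [[98,7,0],0]
    - [[112,8,0],0]
    - [[124,9,0],0]
    - [[134,10,0],0]
    - [[142,11,0],0]
    - [[146,11,0],0]

```text
time_s: 6.18
position: [0.5813, 0.182, 0.0263]
orientation: [[-0.213, 0.977, 0.0], [0.977, 0.213, 0.0], [0.0, 0.0, -1.0]]
contact_force: [0.8, -0.5, 1.2]
width: 0.0243
finger_force: 0.1
```

```bash
python3 - <<'E'
from h import *
goal(.621,-.092,.027)
s=bot.read_state();f=bot.grab_frame('wrist');cv2.imwrite('pics/w3.png',f)
for c,a in blobs(f,(105,150,60),(125,255,255),200)[0]:
    p=wray(*c,.013,s);print(c.round(),a[4],p.round(3),tr(p))
E
```

```text
t 6.175 pos [0.581 0.182 0.026] tray [ 0.031 -0.115] yaw 102.3 w 0.0243 F [ 0.8 -0.5  1.2]
shift mm [-276.  -20.   -1.]
[320. 202.] 6733 [0.575 0.211] [ 0.032 -0.085]
```

View pics/w3.png

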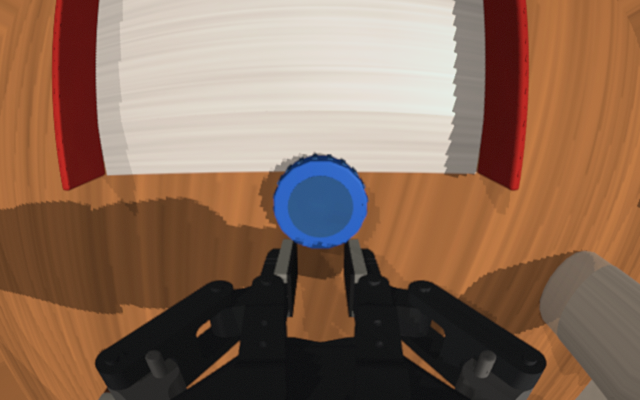

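The cap is cradled and its front is at the ramp edge (row 173). The tray walls are at columns ~105 and ~480. I'll measure the edge from this view.

```bash
python3 - <<'E'
from h import *
s=bot.read_state()
for u,v in ((108,174),(320,172),(478,174)):
    p=wray(u,v,0,s);print(p.round(3),tr(p))
E
```

```text
[0.45  0.197] [-0.093 -0.072]
[0.573 0.223] [ 0.032 -0.073]
[0.656 0.241] [ 0.117 -0.073]
```

Request:
apply_moves:
  plan:
    - [[6,0,0],0]
    - [[14,1,0],0]
    - [[24,3,0],0]
    - [[36,5,0],0]
    - [[48,8,0],0]
    - [[60,10,0],0]
    - [[72,12,0],0]
    - [[84,15,0],0]
    - [[96,17,0],0]
    - [[106,19,0],0]
    - [[114,20,0],0]
    - [[118,20,0],0]

```text
time_s: 7.72
position: [0.5756, 0.3017, 0.0263]
orientation: [[-0.214, 0.977, 0.0], [0.977, 0.214, 0.0], [0.0, 0.0, -1.0]]
contact_force: [-0.1, -0.8, -0.3]
width: 0.0236
finger_force: 0.1
```

```bash
python3 - <<'E'
from h import *
goal(.621,-.092,.027)
s=bot.read_state();f=bot.grab_frame('wrist');cv2.imwrite('pics/w4.png',f)
for c,a in blobs(f,(105,150,60),(125,255,255),200)[0]:
    p=wray(*c,.016,s);print(c.round(),a[4],p.round(3),tr(p)-[.012,.002])
E
```

```text
t 7.725 pos [0.576 0.302 0.026] tray [0.051 0.003] yaw 102.3 w 0.0236 F [-0.1 -0.8 -0.3]
shift mm [-394.  -40.   -1.]
[320. 204.] 6923 [0.569 0.331] [0.039 0.031]
```

View pics/w4.png

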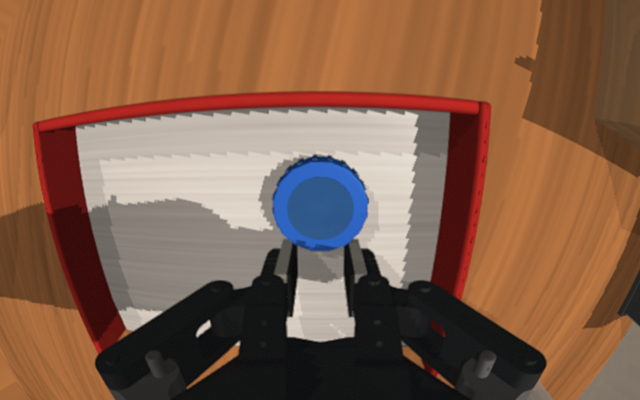

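Cap1 is wholly on the floor at tray (0.039, 0.031). Backing off, lifting and moving behind cap2.

Request:
apply_moves:
  plan:
    - [[-8,0,0],0]
    - [[-25,0,-5],0]
    - [[-35,0,-40],0]
    - [[-45,0,-90],0]
    - [[-80,-4,-110],0]
    - [[-130,-10,-110],0]
    - [[-185,-17,-110],0]
    - [[-240,-24,-110],0]
    - [[-295,-30,-110],0]
    - [[-350,-37,-110],0]
    - [[-405,-44,-110],0]
    - [[-460,-50,-110],0]

```text
time_s: 9.28
position: [0.6238, -0.1634, 0.1367]
orientation: [[-0.211, 0.978, -0.0], [0.978, 0.211, -0.001], [-0.001, -0.001, -1.0]]
contact_force: [-0.2, -0.9, -0.1]
width: 0.0241
finger_force: 0.0
```

Request:
apply_moves:
  plan:
    - [[-40,-5,0],0]
    - [[-61,-7,0],0]
    - [[-61,-7,25],0]
    - [[-61,-7,60],0]
    - [[-61,-7,85],0]
    - [[-61,-7,100],0]
    - [[-61,-7,107],0]
    - [[-61,-7,110],0]
    - [[-61,-7,110],0]

```text
time_s: 10.4
position: [0.6315, -0.2202, 0.0269]
orientation: [[-0.213, 0.977, 0.001], [0.977, 0.213, -0.0], [-0.0, 0.001, -1.0]]
contact_force: [0.4, 0.6, -0.6]
width: 0.024
finger_force: 0.0
```

```bash
python3 - <<'E'
from h import *
goal(.630,-.220,.027)
s=bot.read_state();f=bot.grab_frame('wrist');cv2.imwrite('pics/w5.png',f)
for c,a in blobs(f,(105,150,60),(125,255,255),200)[0]:
    p=wray(*c,.013,s);print(c.round(),a[4],p.round(3),tr(p)-[.012,.002])
E
```

```text
t 10.4 pos [ 0.632 -0.22   0.027] tray [-0.004 -0.518] yaw 102.3 w 0.024 F [ 0.4  0.6 -0.6]
shift mm [ 1. -1. -0.]
[313. 145.] 7248 [ 0.617 -0.166] [-0.019 -0.464]
```

View pics/w5.png

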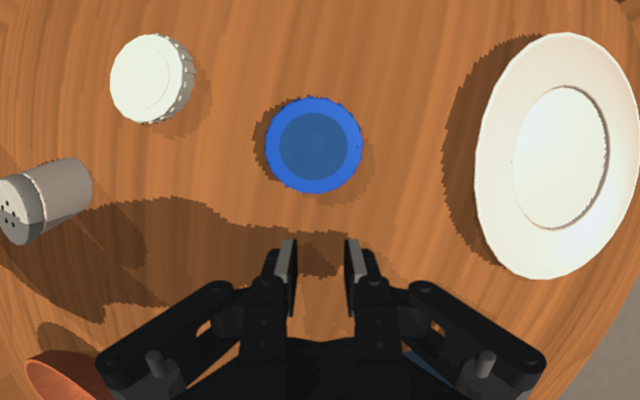

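Cap2 is ahead at (313,145), 3 mm to the left of centre. Sweeping.

Request:
apply_moves:
  plan:
    - [[8,-3,0],0]
    - [[17,-3,0],0]
    - [[23,-3,0],0]
    - [[29,-3,0],0]
    - [[37,-3,0],0]
    - [[47,-3,0],0]
    - [[59,-3,0],0]
    - [[73,-4,0],0]
    - [[87,-4,0],0]
    - [[101,-4,0],0]
    - [[115,-5,0],0]
    - [[129,-5,0],0]

```text
time_s: 11.95
position: [0.5984, -0.0942, 0.0263]
orientation: [[-0.213, 0.977, -0.0], [0.977, 0.213, 0.0], [0.0, -0.0, -1.0]]
contact_force: [0.8, 0.4, 0.7]
width: 0.024
finger_force: 0.1
```

Request:
apply_moves:
  plan:
    - [[14,-1,0],0]
    - [[28,-1,0],0]
    - [[42,-2,0],0]
    - [[56,-3,0],0]
    - [[70,-3,0],0]
    - [[84,-4,0],0]
    - [[98,-5,0],0]
    - [[112,-5,0],0]
    - [[126,-6,0],0]
    - [[140,-7,0],0]
    - [[154,-7,0],0]
    - [[168,-8,0],0]

```text
time_s: 13.45
position: [0.555, 0.0682, 0.0263]
orientation: [[-0.213, 0.977, 0.0], [0.977, 0.213, 0.0], [0.0, 0.0, -1.0]]
contact_force: [-1.0, -0.6, -0.1]
width: 0.0238
finger_force: 0.1
```

Request:
apply_moves:
  plan:
    - [[14,-1,0],0]
    - [[28,-2,0],0]
    - [[42,-3,0],0]
    - [[56,-4,0],0]
    - [[70,-5,0],0]
    - [[82,-6,0],0]
    - [[92,-7,0],0]
    - [[100,-8,0],0]
    - [[104,-8,0],0]

```text
time_s: 14.58
position: [0.5249, 0.1676, 0.0263]
orientation: [[-0.213, 0.977, -0.0], [0.977, 0.213, 0.0], [0.0, -0.0, -1.0]]
contact_force: [0.8, -0.1, -0.0]
width: 0.0238
finger_force: 0.1
```

```bash
python3 - <<'E'
from h import *
goal(.630,-.220,.027)
s=bot.read_state();f=bot.grab_frame('wrist');cv2.imwrite('pics/w6.png',f)
for c,a in blobs(f,(105,150,60),(125,255,255),200)[0]:
    p=wray(*c,.016,s);print(c.round(),a[4],p.round(3),tr(p)-[.012,.002])
E
```

```text
t 14.575 pos [0.525 0.168 0.026] tray [-0.027 -0.117] yaw 102.3 w 0.0238 F [ 0.8 -0.1 -0. ]
shift mm [-401.   20.   -1.]
[485.   4.] 348 [0.574 0.31 ] [0.039 0.01 ]
[320. 202.] 6716 [0.519 0.198] [-0.039 -0.088]
```

Request:
apply_moves:
  plan:
    - [[6,0,0],0]
    - [[14,-1,0],0]
    - [[24,-1,0],0]
    - [[36,-2,0],0]
    - [[48,-3,0],0]
    - [[60,-4,0],0]
    - [[72,-5,0],0]
    - [[84,-6,0],0]
    - [[96,-7,0],0]
    - [[106,-8,0],0]
    - [[112,-8,0],0]
    - [[115,-8,0],0]

```text
time_s: 16.12
position: [0.4927, 0.2781, 0.0263]
orientation: [[-0.213, 0.977, 0.0], [0.977, 0.213, -0.0], [-0.0, 0.0, -1.0]]
contact_force: [-0.7, 0.2, -0.4]
width: 0.0243
finger_force: 0.1
```

Request:
apply_moves:
  plan:
    - [[-8,0,0],0]
    - [[-25,0,-5],0]
    - [[-35,0,-40],0]
    - [[-45,0,-90],0]
    - [[-60,0,-140],0]
    - [[-100,0,-180],0]
    - [[-140,0,-200],0]
    - [[-160,0,-200],0]
    - [[-160,0,-200],0]
    - [[-160,0,-200],0]

```text
time_s: 17.38
position: [0.5263, 0.1218, 0.226]
orientation: [[-0.213, 0.977, -0.001], [0.977, 0.213, 0.001], [0.001, -0.001, -1.0]]
contact_force: [0.1, 1.0, 0.3]
width: 0.0238
finger_force: 0.0
```

```bash
python3 - <<'E'
from h import *
goal(.630,-.220,.027)
s=bot.read_state();f=bot.grab_frame('wrist')
for c,a in blobs(f,(105,150,60),(125,255,255),200)[0]:
    p=wray(*c,.016,s);print(c.round(),a[4],p.round(3),tr(p)-[.012,.002])
g=bot.grab_frame('scene');cv2.imwrite('pics/fin.png',np.vstack([cv2.resize(f,(480,300)),cv2.resize(g,(480,300))]))
E
```

```text
t 17.375 pos [0.526 0.122 0.226] tray [-0.035 -0.162] yaw 102.3 w 0.0238 F [0.1 1.  0.3]
shift mm [-356.   29.  199.]
[321.   9.] 724 [0.488 0.299] [-0.047  0.017]
[399.   9.] 664 [0.57  0.322] [0.038 0.022]
[630. 227.] 626 [1.106 0.16 ] [ 0.528 -0.249]
```

View pics/fin.png

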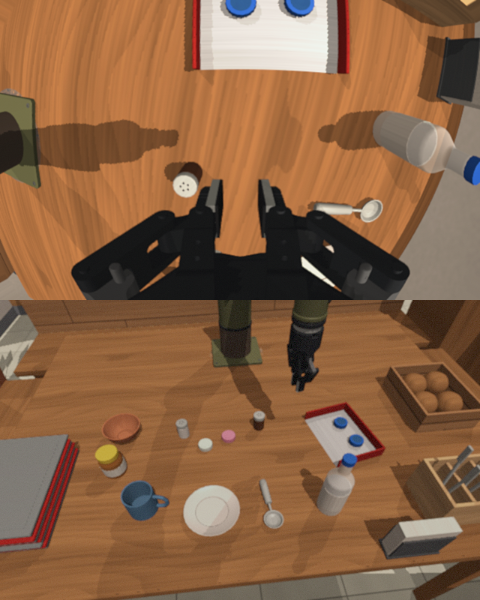

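The final views show both blue caps flat on the tray floor, well past the ramp. Everything else stands where it was, and the gripper is clear.

```bash
python3 -c "
from station import bot
print(bot.job_done())"
```

```text
the job is handed in; nothing more can be done
None
```

Both blue caps were swept into the red tray and lie flat on its floor, nothing else was moved, and I handed the job in at about 17 s.

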